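# Switch the exposure lamp to its first step

## Robot

A 6-joint arm with a two-finger parallel gripper is mounted at the origin on a cart in front of the work surface, level with it; the furniture and walls round the work are solid. World frame = base frame: x ahead of the robot, y to its left, z up, the work surface at z = 0. Lengths are in mm, angles in degrees, forces in N, time in s.
With the tool pointing down it reaches from about 350 to 850 mm from the base axis. Payload 8.1 kg.
Tool frame: the origin (TCP) lies on the centre line of the jaws, within the pads' length; the fingertips stand 8 mm ahead of it and the grasp point (between the pads) lies 11 mm behind it; x points along the fingers, z is the direction in which the jaws open and shut, and the axes are right-handed (so a half turn about x gives the same grasp; the last joint's range is limited). The gripper opens to 85 mm and grips with 20 to 120 N. Pads are 22 mm wide; open, the fingers measure 114 mm over their backs; the gripper's body (76 mm by 85 mm) begins 54 mm behind the grasp point. The pads swing forward as they close: fully open they stand 13 mm farther back than shut.
Start: joints at [-75.768, 7.471, 85.268, -0, 87.261, -4.893], TCP at [196.602, -566.88, 239.292] pointing down, gripper open.
Joint ranges: [-169.43, 169.43], [-51.17, 129.36], [1.28, 143.12], [-76.62, 256.62], [0, 156.53], [-152.29, 152.29]. Speed limits (degrees/s): [136.94, 136.94, 159.86, 180, 180, 180].

## Interface

Orientations are given as [roll, pitch, yaw] about the fixed x, y, z axes, in that order (R = Rz(yaw) Ry(pitch) Rx(roll)).
In Python, from bench import r, vision, order gives the robot as it stands. The module is installed in compiled form; this text tells all that it offers.
- The arm moves only by the shell command python3 -m jog 'ROWS' [FORCE]. ROWS is JSON, a list of rows, each a list of 3 entries, a list of its own where there are three numbers: the shift along the world's x, y, z in m, then the turn, a rotation vector about the world's x, y, z in rad, then the opening, from -1 (shut) to 1 (fully open). A call has 1 to 5 rows; each row is the pose to reach, as a shift and turn from the pose commanded when the call began; what a row does not reach only later rows make up. A row lasts 1/12 s, in which the tool goes at most 41.7 mm and 7.16 degrees, less where a joint would pass 70% of its speed; a pose out of reach is approached as far as the arm can. A call with a gripper value outside its range is refused whole. The fingers move at their own pace and stop on an object; FORCE is the grip in N (left out, the last holds). Time passes only in rows, so rows that repeat a pose let the fingers close. It gives the time, the measured TCP pose, the force and the opening at its end, in the units of the state.
- r.sense(): the state, without advancing time (a new reading comes with each control period).
- vision.snapshot(name): name is "scene" or "top" or "wrist"; returns the picture (400x640x3 uint8, red, green, blue); there is no depth.
- vision.camera_model(name): a dict with "fov_y" (degrees; the focal length in pixels is half the picture's height over the tangent of half this angle, whatever the lens; pixels are square), "cx", "cy" (the principal point, pixels), "D" ([k1, k2, p1, p2, k3] as OpenCV has them; the pictures are not rectified), "world_to_cam" (4x4, takes a point from world to camera coordinates). Camera axes: x right, y down, z forward; pixel columns grow to the right and rows downward; lengths in mm; the calibration is good to about 2 mm. A picture is of the moment at which its call begins: read the wrist's pose just before it. camera_model takes no time and is no camera call; for the wrist camera it gives the pose at the moment of the call.
- order.hand_in(): hands the job in, once; it reports no verdict.
The state is a dict: "time": time; "joint_pos": joint angles; "qd": joint speeds; "joint_efforts": joint torques, N m; "tool_pos": TCP position; "tcp_rot": TCP orientation; "ft_force": force on the tool from outside, world axes, zero at the start; "wrist_torque": the same for the moment, N m; "finger_gap": finger opening in mm.
Only numpy, scipy, OpenCV 4.12 (cv2) and the standard library are available. Lean on these libraries where they do the work, as an engineer would, in place of code of your own. Each camera call takes 0.05 s, during which the arm holds its last target.

## Task

Switch the exposure lamp from off to its first step: push the red selector in, turn it clockwise to the next mark (the single white dot) and let it spring back up there. Leave the blue selector, which runs the drying fan, at its setting.

Things in the scene. Friction and masses are not known exactly. Their poses are not given: they have to be found in the camera images.
- red_grip (a point): On the axis of the red selector, 14 mm below the top of its grip bar (44 long, 16 thick, 38 high, top 104 mm above the worktop). Under the bar a red skirt, 48 across, its top 24 mm below this point. z up, x along the bar to the end with the white pointer line, y across the bar; turns and sinks with the selector. Stands amid a fixed grey box, 100 x 100 x 50, red strip in front, yaw within 29 deg.
- red_selector (a joint): Turning of the red selector, rad, growing clockwise seen from above. Marks on the box: 0 = off (black dot), 1.047 = first step (one white dot), 2.094 = second step (two white dots). Up, it is locked with 6 deg of play; pushed in 7.5 mm or more it turns freely, with little friction. Let go within 15 deg of a mark, it is drawn into it as it rises.
- red_push (a joint): How far the red selector is pushed straight down, m: 0 = up and locked, 0.010 = bottom stop (skirt then 7 mm above the box top). A spring lifts it, 4 N when up, 9 N at the bottom.
- blue_selector (a joint): Turning of the blue selector (drying fan), rad: 0 = off, where it starts and stays. Same form and working as the red one, on a like box with a blue strip that stands to the left or right of the red one's box.
Things that resemble listed ones, but are neither listed nor needed, are in the scene too. Leave any yellow look-alike of the part that bears red_grip alone.

How it is judged (in metres and radians):
On the way:
1. the red selector is pushed in at least 4 mm before it is turned half way to the next mark (value of joint red_push above 0.004 m and value of joint red_selector below 0.5 rad), for 0.02 s.
At the end, for the whole second after the job is handed in: The red selector points at the single white dot (1.047 rad, within 10 degrees) and has sprung back up (pushed in less than 2 mm); the blue selector is still at off (turned less than 0.2 rad) (value of joint red_selector between 0.872 and 1.222 rad and value of joint red_push below 0.002 m and value of joint blue_selector below 0.2 rad); the robot touches nothing.
It fails at once if the blue selector is turned away from off (value of joint blue_selector above 0.2 rad).
It also fails if it takes over 35 s, if anything falls off the work surface, if the arm or the gripper's body presses on something with over 40 N, if the wrist force passes 120 N, or if a joint passes its speed limit or range.

## Working session

There is one attempt and no reset: what is moved stays moved. The work goes in short steps, Python scripts to look and compute and a shell command to move; the robot and the scene stay as the last step left them, time stands still between calls to the robot, and variables do not carry over. Pictures are saved under pics/ and viewed, and the job is handed in when it is done.

```bash
mkdir -p pics; ls; python3 - <<'E'
from bench import r, vision, order
import cv2, numpy as np
print(r.sense())
for n in ("scene","top"):
    cv2.imwrite(f"pics/{n}0.png", vision.snapshot(n)[:,:,::-1])
    m=vision.camera_model(n); print(n,m["fov_y"],m["cx"],m["cy"],m["D"],np.round(m["world_to_cam"],3).tolist())
E
```

```text
pics
{'time': 0.0, 'joint_pos': array([-7.57669398e+01,  7.51577781e+00,  8.53312688e+01,  1.09988660e-03,
        8.72594814e+01, -4.89404113e+00]), 'qd': array([ 0.02939998, -0.00503384,  0.0456748 ,  0.03420065, -0.07060228,
       -0.06211811]), 'joint_efforts': array([ 1.03867771e-05, -5.69401753e+01, -5.00551021e+01, -3.52663556e-04,
        1.48168160e-02,  7.35674263e-06]), 'tool_pos': array([ 196.48425581, -566.34774074,  238.21835015]), 'tcp_rot': array([174.51513868,  89.89346636, 103.64218639]), 'ft_force': array([ 1.04221224, -0.18831584, -0.11758022]), 'wrist_torque': array([-0.00349807, -0.00158541,  0.01985905]), 'finger_gap': 85.83322010708828}
scene 51.69640214457668 316.27163651725976 196.55877190046434 [0.02375153 0.         0.         0.         0.        ] [[-0.902, -0.433, 0.002, 393.903], [-0.291, 0.602, -0.744, 332.651], [0.32, -0.671, -0.668, 928.576], [0.0, 0.0, 0.0, 1.0]]
top 55.216015423724315 311.8745024279096 193.72636366775473 [-0.02397322  0.          0.          0.          0.        ] [[-0.006, -1.0, -0.005, -186.431], [-0.996, 0.006, -0.086, 556.486], [0.086, 0.004, -0.996, 902.023], [0.0, 0.0, 0.0, 1.0]]
```

View pics/scene0.png

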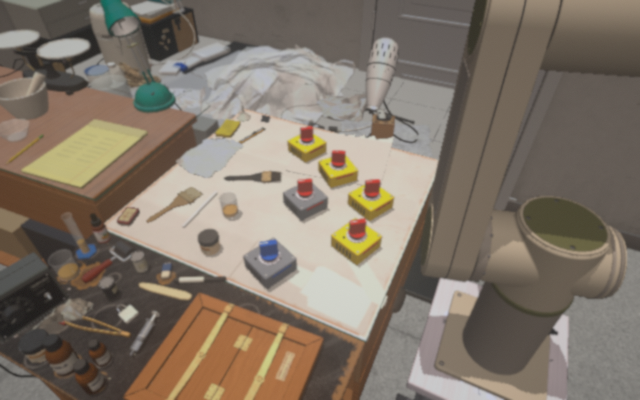

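View pics/top0.png

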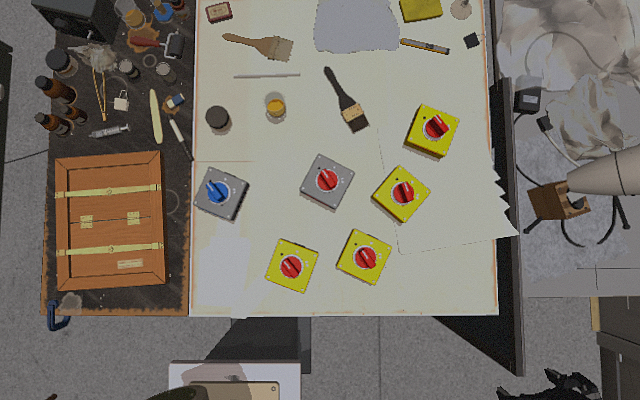

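The top view shows the red selector on the grey box at about (327,180) and the blue one at (218,192). Four yellow boxes are look-alikes; the nearest is at (401,193). I'll enlarge the target next.

```bash
python3 - <<'E'
import cv2
a=cv2.imread("pics/top0.png")[145:215,290:365]
cv2.imwrite("pics/crop0.png",cv2.resize(a,None,fx=8,fy=8,interpolation=cv2.INTER_CUBIC))
E
```

```text
(no output)
```

View pics/crop0.png

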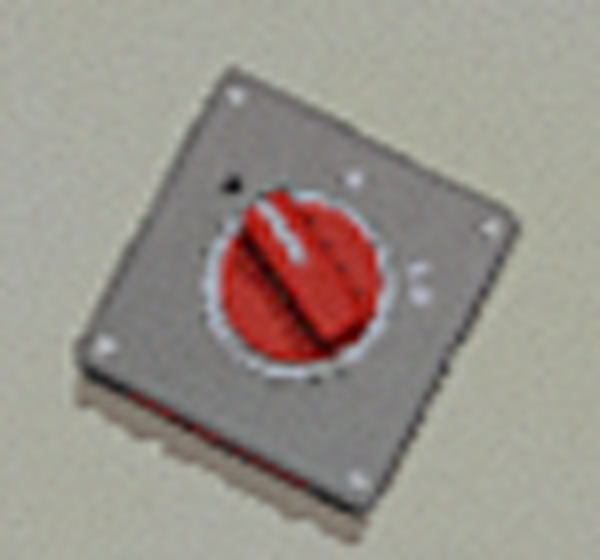

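The crop shows the box-top corners at crop (232,68), (520,225), (368,512) and (82,362), at scale 8 from pixel (290,145). The bar points at the black dot at crop (233,184), and the single white dot is at (355,180).

```bash
cat > h.py <<'E'
import numpy as np, cv2
def ray(m,uv,z):
    f=200/np.tan(np.radians(m["fov_y"]/2)); K=np.array([[f,0,m["cx"]],[0,f,m["cy"]],[0,0,1]])
    uv=np.array(uv,float).reshape(-1,1,2)
    n=cv2.undistortPoints(uv,K,np.array(m["D"])).reshape(-1,2)
    T=np.array(m["world_to_cam"]);R=T[:3,:3];c=-R.T@T[:3,3]
    d=np.c_[n,np.ones(len(n))]@R
    return c+d*((z-c[2])/d[:,2])[:,None]
def proj(m,P):
    f=200/np.tan(np.radians(m["fov_y"]/2)); K=np.array([[f,0,m["cx"]],[0,f,m["cy"]],[0,0,1]])
    T=np.array(m["world_to_cam"])
    return cv2.projectPoints(np.array(P,float).reshape(-1,1,3),cv2.Rodrigues(T[:3,:3])[0],T[:3,3],K,np.array(m["D"]))[0].reshape(-1,2)
E
python3 - <<'E'
from bench import r, vision
import numpy as np
from h import *
m=vision.camera_model("top")
cr=lambda p:np.array(p)/8+[290,145]-0.44
P=ray(m,cr([(232,68),(520,225),(368,512),(82,362)]),50);c=P.mean(0)
print(P.round(1)); print("c",c, [np.linalg.norm(P[i]-P[i-1]).round(1) for i in range(4)])
for i in range(4):
    d=P[i]-P[i-1]; print(np.degrees(np.arctan2(d[1],d[0])))
D=ray(m,cr([(233,184),(355,180),(420,283)]),50)
for d in D-c: print("dot",np.degrees(np.arctan2(d[1],d[0])),np.linalg.norm(d))
B=ray(m,cr([(268,200),(345,332),(303,262)]),104);print(B)
d=B[0]-B[1];print(B[:2].mean(0),np.linalg.norm(d),np.degrees(np.arctan2(d[1],d[0])))
E
```

```text
[[ 649.8 -206.5   50. ]
 [ 602.2 -291.2   50. ]
 [ 517.8 -245.3   50. ]
 [ 562.5 -161.7   50. ]]
c [ 583.06458464 -226.16971745   50.        ] [np.float64(98.2), np.float64(97.1), np.float64(96.1), np.float64(94.8)]
-27.152569817079726
-119.3171762085571
151.51021981193276
61.88311552145124
dot 31.57285886424153 37.51876323503951
dot -26.527260263168458 36.79064498869831
dot -86.54300732630679 35.30898316019139
[[ 602.05855339 -215.44976309  104.        ]
 [ 565.06336338 -236.42678588  104.        ]
 [ 584.64758746 -224.99919448  104.        ]]
[ 583.56095839 -225.93827448  104.        ] 42.5285735617539 29.5541156871226
```

```bash
cat > st.py <<'E'
from bench import r
import numpy as np
from scipy.spatial.transform import Rotation as Ro
s=r.sense(); R=Ro.from_euler("xyz",s["tcp_rot"],degrees=True).as_matrix()
print("t",round(s["time"],2),"p",s["tool_pos"].round(1),"F",s["ft_force"].round(1),"gap",round(s["finger_gap"],1))
print("q",s["joint_pos"].round(1),"toolx",R[:,0].round(3),"jaw yaw",np.degrees(np.arctan2(R[1,2],R[0,2])).round(2))
print("to (583.5,-226): ",(np.array([583.5,-226])-s["tool_pos"][:2]).round(1))
E
python3 st.py
```

```text
t 0.1 p [ 196.5 -566.4  238.4] F [-0.1 -0.5 -0. ] gap 85.3
q [-75.8   7.5  85.3  -0.   87.3  -4.9] toolx [-0.     0.002 -1.   ] jaw yaw -70.87
to (583.5,-226):  [387.  340.4]
```

```bash
python3 -m jog '[[[0.03,0.026,0],[0,0,0.05],1],[[0.06,0.053,0],[0,0,0.1],1],[[0.09,0.079,0],[0,0,0.15],1],[[0.12,0.105,0],[0,0,0.2],1],[[0.15,0.132,0],[0,0,0.21],1]]' 60
python3 -m jog '[[[0.03,0.026,0],[0,0,0],1],[[0.06,0.053,0],[0,0,0],1],[[0.09,0.079,0],[0,0,0],1],[[0.12,0.105,0],[0,0,0],1],[[0.15,0.132,0],[0,0,0],1]]'
python3 st.py
```

```text
time: 0.52
tool_pos: [347.4, -433.4, 238.8]
tcp_rot: [-178.9, 90.0, 122.4]
ft_force: [0.9, -0.7, -0.3]
finger_gap: 85.4
time: 0.93
tool_pos: [497.6, -301.2, 238.9]
tcp_rot: [-147.4, 90.0, 153.7]
ft_force: [0.3, 0.3, -0.4]
finger_gap: 85.3
t 0.93 p [ 497.6 -301.2  238.9] F [ 0.3  0.3 -0.4] gap 85.3
q [-36.2   4.7  88.3  -0.   87.1  22.6] toolx [-0.001  0.    -1.   ] jaw yaw -58.85
to (583.5,-226):  [85.9 75.2]
```

```bash
python3 -m jog '[[[0.03,0.026,0],[0,0,0],1],[[0.06,0.053,0],[0,0,0],1],[[0.086,0.075,0],[0,0,0],1],[[0.086,0.075,0],[0,0,0],1]]'
python3 st.py; python3 - <<'E'
from bench import r, vision
import cv2,numpy as np
from h import *
m=vision.camera_model("wrist")
a=vision.snapshot("wrist")[:,:,::-1].copy()
cv2.imwrite("pics/w1.png",a)
np.save("w1.npy",m,allow_pickle=True)
E
```

```text
time: 1.27
tool_pos: [586.1, -222.7, 238.3]
tcp_rot: [135.9, 89.9, 77.3]
ft_force: [0.8, -0.4, -0.3]
finger_gap: 85.2
t 1.27 p [ 586.1 -222.7  238.3] F [ 0.8 -0.4 -0.3] gap 85.2
q [-25.6  11.7  80.7   0.1  87.7  33. ] toolx [ 0.001  0.002 -1.   ] jaw yaw -58.55
to (583.5,-226):  [-2.6 -3.3]
```

View pics/w1.png

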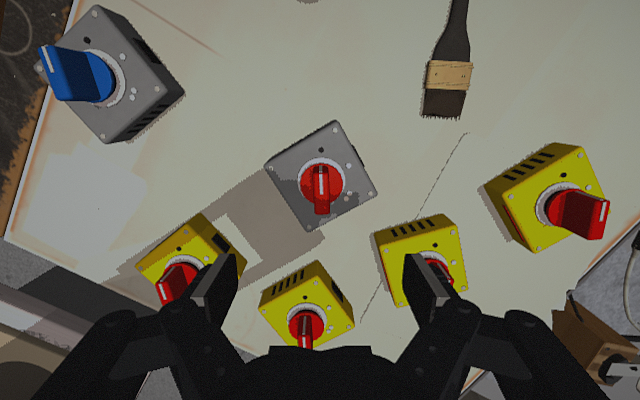

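The wrist view shows the grey box at about (321,178) with the red bar upright in the image at about (321,190), and the fingers at the bottom. I'll zoom in to refine.

```bash
python3 - <<'E'
import cv2
a=cv2.imread("pics/w1.png")[115:240,255:390]
cv2.imwrite("pics/wc1.png",cv2.resize(a,None,fx=4,fy=4,interpolation=cv2.INTER_CUBIC))
E
```

```text
(no output)
```

View pics/wc1.png

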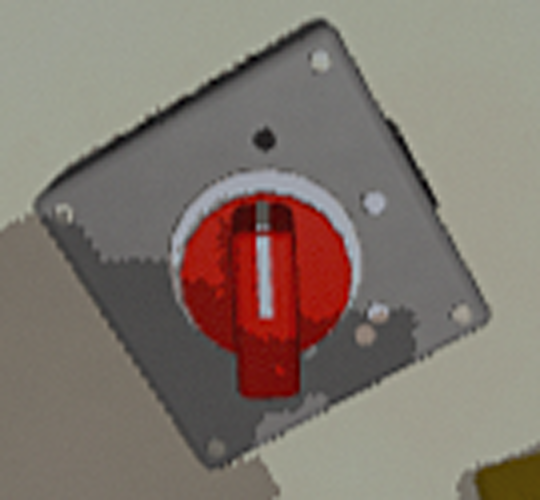

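```bash
python3 st.py
```

```text
t 1.32 p [ 584.3 -224.9  238.2] F [-0.4 -1.1  0.7] gap 85.4
q [-25.8  11.6  80.8   0.   87.7  32.8] toolx [-0.001  0.001 -1.   ] jaw yaw -58.59
to (583.5,-226):  [-0.8 -1.1]
```

```bash
python3 - <<'E'
from bench import vision
import numpy as np
from h import *
m=np.load("w1.npy",allow_pickle=True).item()
mm=vision.camera_model("wrist"); print(np.abs(np.array(mm["world_to_cam"])-m["world_to_cam"]).max())
cr=lambda p:np.array(p)/4+[255,115]-0.375
B=ray(m,cr([(232,232),(297,232),(300,397),(239,397)]),104);print(B.round(1),B.mean(0))
d=(B[0]+B[1]-B[2]-B[3])/2;print(np.linalg.norm(d),np.degrees(np.arctan2(d[1],d[0])),np.linalg.norm(B[0]-B[1]),np.linalg.norm(B[2]-B[3]))
C=ray(m,cr([(325,17),(490,318),(210,468),(38,205)]),50);print(C.mean(0))
for k in (m,mm):
  B=ray(k,cr([(232,232),(297,232),(300,397),(239,397)]),104);print(B.mean(0))
E
```

```text
2.8826090731716363
[[ 597.4 -207.6  104. ]
 [ 605.5 -220.9  104. ]
 [ 570.1 -243.9  104. ]
 [ 562.1 -230.9  104. ]] [ 583.7569162  -225.81368633  104.        ]
42.22897779934754 33.182374096910735 15.526304959680756 15.269398374937555
[ 584.08562796 -225.33372819   50.        ]
[ 583.7569162  -225.81368633  104.        ]
[ 581.74381239 -228.17858121  104.        ]
```

```bash
python3 -m jog '[[[-0.001,-0.001,-0.04],[0,0,0],1],[[-0.001,-0.001,-0.08],[0,0,0],1],[[-0.001,-0.001,-0.11],[0,0,0],1],[[-0.001,-0.001,-0.12],[0,0,0],1],[[-0.001,-0.001,-0.12],[0,0,0],1]]'
python3 -m jog '[[[0,0,-0.015],[0,0,0],1],[[0,0,-0.03],[0,0,0],1],[[0,0,-0.036],[0,0,0],1],[[0,0,-0.036],[0,0,0],1],[[0,0,-0.036],[0,0,0],1]]'
python3 st.py
```

```text
time: 1.73
tool_pos: [578.4, -228.4, 115.1]
tcp_rot: [-145.2, 89.6, 156.0]
ft_force: [-0.9, -0.4, -0.5]
finger_gap: 85.3
time: 2.15
tool_pos: [582.2, -229.5, 85.0]
tcp_rot: [30.9, 89.9, -28.0]
ft_force: [0.2, 0.0, -0.1]
finger_gap: 85.5
t 2.15 p [ 582.2 -229.5   85. ] F [ 0.2  0.  -0.1] gap 85.5
q [-26.2  18.1  89.6  -0.   72.2  32.7] toolx [ 0.001 -0.001 -1.   ] jaw yaw -58.86
to (583.5,-226):  [1.3 3.5]
```

```bash
python3 -m jog '[[[0,0,0],[0,0,0],1],[[0,0,0],[0,0,0],1],[[0,0,0],[0,0,0],1]]'
python3 st.py;python3 -m jog '[[[0,0,0],[0,0,0],1]]'; python3 - <<'E'
from bench import vision
import cv2
for n in ("wrist","top"): cv2.imwrite(f"pics/{n}2.png",vision.snapshot(n)[:,:,::-1])
E
python3 st.py
```

```text
time: 2.4
tool_pos: [582.3, -229.2, 84.6]
tcp_rot: [33.3, 89.9, -25.5]
ft_force: [-0.0, 0.1, 0.4]
finger_gap: 85.7
t 2.4 p [ 582.3 -229.2   84.6] F [-0.   0.1  0.4] gap 85.7
q [-26.2  18.1  89.6   0.   72.1  32.7] toolx [ 0.002 -0.001 -1.   ] jaw yaw -58.84
to (583.5,-226):  [1.2 3.2]
time: 2.48
tool_pos: [582.0, -229.0, 84.1]
tcp_rot: [33.5, 89.9, -25.3]
ft_force: [-0.9, 0.5, -0.0]
finger_gap: 85.1
t 2.58 p [ 581.7 -228.9   83.6] F [ 0.6 -0.2  0.8] gap 85.3
q [-26.2  18.2  89.7  -0.   72.1  32.7] toolx [ 0. -0. -1.] jaw yaw -58.84
to (583.5,-226):  [1.8 2.9]
```

View pics/wrist2.png

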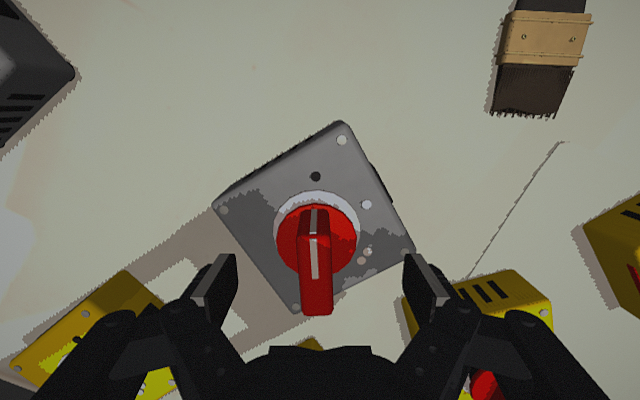

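The wrist view shows the bar centred at u≈315 between fingers with their midpoint at u≈321. That agrees with the 2–3 mm pose error, so I'll correct it and then close.

```bash
python3 -m jog '[[[0.002,0.003,-0.003],[0,0,0],1],[[0.002,0.003,-0.003],[0,0,0],1],[[0.002,0.003,-0.003],[0,0,0],1],[[0.002,0.003,-0.003],[0,0,0],1]]'
python3 st.py
```

```text
time: 2.92
tool_pos: [583.5, -225.7, 80.1]
tcp_rot: [-144.5, 90.0, 156.7]
ft_force: [0.2, -0.3, 0.6]
finger_gap: 85.4
t 2.92 p [ 583.5 -225.7   80.1] F [ 0.2 -0.3  0.6] gap 85.4
q [-25.8  18.5  89.7  -0.   71.8  33. ] toolx [-0.  0. -1.] jaw yaw -58.83
to (583.5,-226):  [-0.  -0.3]
```

```bash
python3 -m jog '[[[0,0,0],[0,0,0],-1],[[0,0,0],[0,0,0],-1],[[0,0,0],[0,0,0],-1],[[0,0,0],[0,0,0],-1],[[0,0,0],[0,0,0],-1]]' 60
python3 st.py
python3 -m jog '[[[0,0,0],[0,0,0],-1],[[0,0,0],[0,0,0],-1],[[0,0,0],[0,0,0],-1],[[0,0,0],[0,0,0],-1]]' 60
python3 st.py
```

```text
time: 3.33
tool_pos: [583.6, -225.9, 80.3]
tcp_rot: [179.2, 90.0, 120.3]
ft_force: [0.2, -0.2, 0.3]
finger_gap: 25.4
t 3.33 p [ 583.6 -225.9   80.3] F [ 0.2 -0.2  0.3] gap 25.4
q [-25.9  18.5  89.7   0.   71.8  33. ] toolx [-0.  0. -1.] jaw yaw -58.85
to (583.5,-226):  [-0.1 -0.1]
time: 3.67
tool_pos: [583.6, -225.7, 80.5]
tcp_rot: [146.3, 90.0, 87.5]
ft_force: [0.7, 1.2, 3.0]
finger_gap: 14.9
t 3.67 p [ 583.6 -225.7   80.5] F [0.7 1.2 3. ] gap 14.9
q [-25.8  18.5  89.7   0.   71.9  33. ] toolx [ 0.  0. -1.] jaw yaw -58.84
to (583.5,-226):  [-0.1 -0.3]
```

Gripped at a gap of about 15 mm with small side force. Next I'll push down about 9 mm.

```bash
python3 -m jog '[[[0,0,-0.003],[0,0,0],-1],[[0,0,-0.006],[0,0,0],-1],[[0,0,-0.009],[0,0,0],-1],[[0,0,-0.009],[0,0,0],-1],[[0,0,-0.009],[0,0,0],-1]]'
python3 st.py
python3 -m jog '[[[0,0,0],[0,0,0],-1],[[0,0,0],[0,0,0],-1],[[0,0,0],[0,0,0],-1]]'
python3 st.py
```

```text
time: 4.08
tool_pos: [583.7, -225.8, 71.5]
tcp_rot: [97.1, 90.0, 38.2]
ft_force: [-3.0, 4.0, 8.3]
finger_gap: 15.4
t 4.08 p [ 583.7 -225.8   71.5] F [-3.   4.   8.3] gap 15.4
q [-25.8  19.1  89.9   0.   71.   33. ] toolx [ 0.  0. -1.] jaw yaw -58.84
to (583.5,-226):  [-0.2 -0.2]
time: 4.33
tool_pos: [583.7, -225.7, 71.7]
tcp_rot: [105.5, 90.0, 46.6]
ft_force: [-3.3, 3.8, 7.7]
finger_gap: 15.0
t 4.33 p [ 583.7 -225.7   71.7] F [-3.3  3.8  7.7] gap 15.0
q [-25.8  19.1  89.9   0.   71.   33. ] toolx [ 0.  0. -1.] jaw yaw -58.84
to (583.5,-226):  [-0.2 -0.3]
```

Pushed in about 9 mm with roughly 8 N from the spring. Now the 60° clockwise turn (negative about z).

```bash
python3 -m jog '[[[0,0,0],[0,0,-0.1],-1],[[0,0,0],[0,0,-0.2],-1],[[0,0,0],[0,0,-0.3],-1],[[0,0,0],[0,0,-0.4],-1],[[0,0,0],[0,0,-0.5],-1]]'
python3 st.py
python3 -m jog '[[[0,0,0],[0,0,-0.1],-1],[[0,0,0],[0,0,-0.2],-1],[[0,0,0],[0,0,-0.3],-1],[[0,0,0],[0,0,-0.4],-1],[[0,0,0],[0,0,-0.5],-1]]'
python3 st.py
python3 -m jog '[[[0,0,0],[0,0,-0.05],-1],[[0,0,0],[0,0,-0.05],-1],[[0,0,0],[0,0,-0.05],-1]]'
python3 st.py
```

```text
time: 4.75
tool_pos: [583.6, -225.7, 71.6]
tcp_rot: [168.8, 90.0, 81.0]
ft_force: [-4.0, 2.8, 7.6]
finger_gap: 15.2
t 4.75 p [ 583.6 -225.7   71.6] F [-4.   2.8  7.6] gap 15.2
q [-25.8  19.1  90.    0.   71.   61.9] toolx [ 0.  0. -1.] jaw yaw -87.76
to (583.5,-226):  [-0.1 -0.3]
time: 5.17
tool_pos: [583.6, -225.5, 71.6]
tcp_rot: [-152.4, 90.0, 91.2]
ft_force: [-3.8, 4.4, 6.7]
finger_gap: 15.2
t 5.17 p [ 583.6 -225.5   71.6] F [-3.8  4.4  6.7] gap 15.2
q [-25.8  19.1  90.    0.   71.   90.6] toolx [-0.  0. -1.] jaw yaw -116.41
to (583.5,-226):  [-0.1 -0.5]
time: 5.42
tool_pos: [583.7, -225.5, 71.6]
tcp_rot: [-149.9, 90.0, 91.1]
ft_force: [-3.0, 4.1, 8.0]
finger_gap: 15.2
t 5.42 p [ 583.7 -225.5   71.6] F [-3.   4.1  8. ] gap 15.2
q [-25.8  19.1  90.    0.   71.   93.2] toolx [-0.     0.001 -1.   ] jaw yaw -119.02
to (583.5,-226):  [-0.2 -0.5]
```

```bash
python3 -m jog '[[[0,0,0.003],[0,0,0.01],-1],[[0,0,0.006],[0,0,0.01],-1],[[0,0,0.009],[0,0,0.01],-1],[[0,0,0.009],[0,0,0.01],-1],[[0,0,0.009],[0,0,0.01],-1]]'
python3 st.py
python3 -m jog '[[[0,0,0],[0,0,0],1],[[0,0,0],[0,0,0],1],[[0,0,0],[0,0,0],1],[[0,0,0],[0,0,0],1],[[0,0,0],[0,0,0],1]]'
python3 -m jog '[[[0,0,0],[0,0,0],1],[[0,0,0],[0,0,0],1],[[0,0,0],[0,0,0],1]]'
python3 st.py
```

```text
time: 5.83
tool_pos: [583.6, -225.5, 80.1]
tcp_rot: [-145.2, 90.0, 96.3]
ft_force: [-1.4, 4.6, 2.8]
finger_gap: 14.8
t 5.83 p [ 583.6 -225.5   80.1] F [-1.4  4.6  2.8] gap 14.8
q [-25.8  18.5  89.7   0.   71.8  92.6] toolx [-0.     0.001 -1.   ] jaw yaw -118.42
to (583.5,-226):  [-0.1 -0.5]
time: 6.25
tool_pos: [583.5, -226.1, 80.1]
tcp_rot: [-5.8, 90.0, -124.3]
ft_force: [0.5, -0.9, -0.1]
finger_gap: 74.8
time: 6.5
tool_pos: [583.6, -225.9, 80.3]
tcp_rot: [65.5, 90.0, -53.0]
ft_force: [-0.1, 0.3, 0.0]
finger_gap: 85.5
t 6.5 p [ 583.6 -225.9   80.3] F [-0.1  0.3  0. ] gap 85.5
q [-25.9  18.5  89.7  -0.   71.8  92.6] toolx [ 0. -0. -1.] jaw yaw -118.43
to (583.5,-226):  [-0.1 -0.1]
```

Released cleanly. I'll retreat straight up and look.

```bash
python3 -m jog '[[[0,0,0.02],[0,0,0],1],[[0,0,0.05],[0,0,0],1],[[0,0,0.09],[0,0,0],1],[[0,0,0.13],[0,0,0],1],[[0,0,0.16],[0,0,0],1]]'
python3 -m jog '[[[0,0,0],[0,0,0],1],[[0,0,0],[0,0,0],1],[[0,0,0],[0,0,0],1],[[0,0,0],[0,0,0],1],[[0,0,0],[0,0,0],1]]'
python3 st.py; python3 - <<'E'
from bench import vision
import cv2,numpy as np
m=vision.camera_model("wrist"); a=vision.snapshot("wrist")[:,:,::-1].copy()
cv2.imwrite("pics/w3.png",a); np.save("w3.npy",m,allow_pickle=True)
E
```

```text
time: 6.92
tool_pos: [584.2, -226.1, 244.2]
tcp_rot: [91.9, 89.8, -26.5]
ft_force: [-0.3, -0.4, 0.5]
finger_gap: 85.7
time: 7.33
tool_pos: [582.7, -225.5, 238.0]
tcp_rot: [-87.2, 89.8, 154.4]
ft_force: [0.1, 0.1, 0.1]
finger_gap: 85.6
t 7.33 p [ 582.7 -225.5  238. ] F [0.1 0.1 0.1] gap 85.6
q [-25.9  11.5  80.9  -0.   87.8  92.6] toolx [-0.003  0.002 -1.   ] jaw yaw -118.43
to (583.5,-226):  [ 0.8 -0.5]
```

View pics/w3.png

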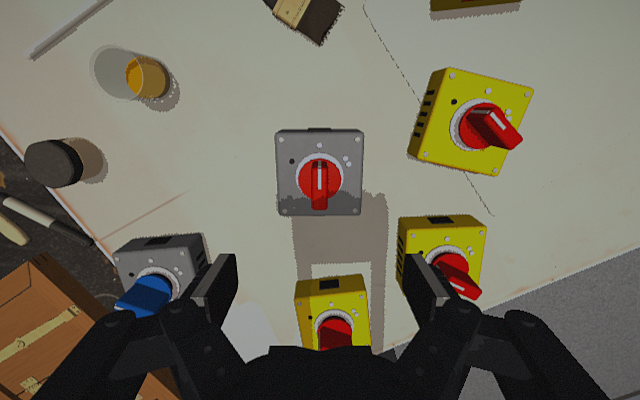

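The red bar at (319,185) now points straight at the single white dot at (319,145), and blue at (145,290) looks untouched. I'll measure the angle and height before handing in.

```bash
python3 - <<'E'
import cv2
a=cv2.imread("pics/w3.png")[120:225,265:375]
cv2.imwrite("pics/wc3.png",cv2.resize(a,None,fx=5,fy=5,interpolation=cv2.INTER_CUBIC))
from bench import vision
b=vision.snapshot("top")[:,:,::-1]; cv2.imwrite("pics/top3.png",b)
cv2.imwrite("pics/topc3.png",cv2.resize(b[145:235,185:300],None,fx=6,fy=6,interpolation=cv2.INTER_CUBIC))
E
```

```text
(no output)
```

View pics/wc3.png

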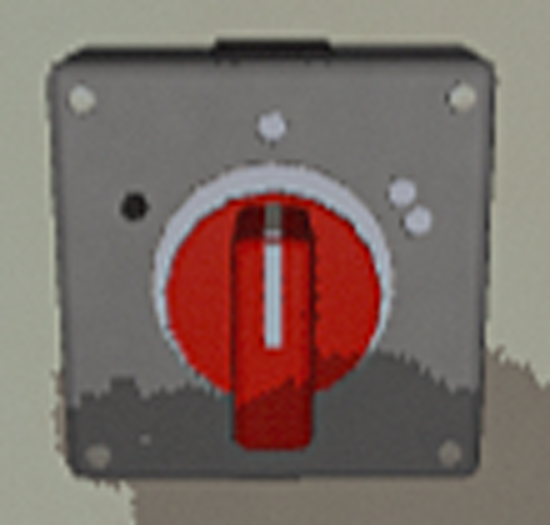

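View pics/topc3.png

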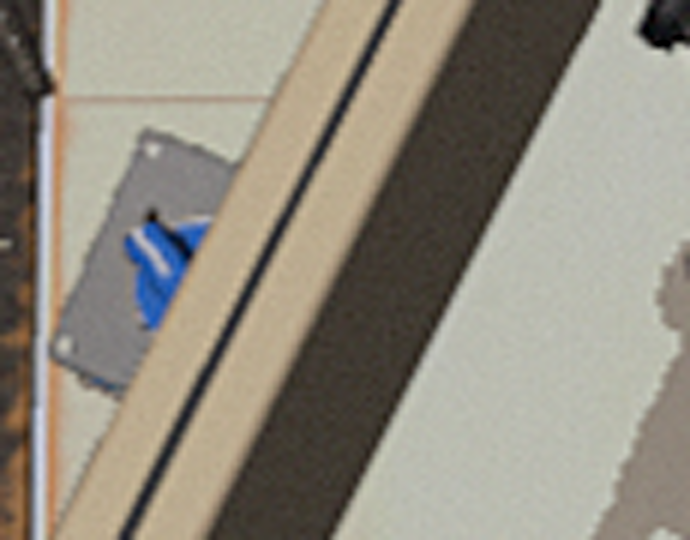

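The pointer is in line with the single dot. The bar's image size (16 × 41 px) matches the locked-up view, so it has sprung up. Blue's pointer is at the black dot, as at the start.

```bash
python3 - <<'E'
from bench import r, order
s=r.sense(); print(s["time"],s["ft_force"])
print(order.hand_in())
E
```

```text
7.4333 [-0.3508792  -0.28344356 -0.24185004]
the job is handed in; nothing more can be done
None
```

The red selector now points at the single white dot and has sprung back up. I handed the job in at 7.4 s of robot time; it gives no verdict.

- **What I did:** I found the red selector on the grey box from the top and wrist cameras. I gripped its bar, pushed it in about 9 mm (roughly 8 N of spring force) and turned it 60° clockwise. I let it rise while still gripped, then opened the jaws and retreated 160 mm straight up.
- **Red selector:** the last wrist picture shows the pointer in line with the single dot. The bar appears the same size as before the push, so it looks to be fully up.
- **Blue selector:** it still points at its black dot. In the last top view the arm hid part of it, but the pointer and dot were visible.
- **Contact and force:** the gripper is clear of everything and the wrist force is about 0 N.
- **Disagreements:** after coming down, the measured tool position was 2–3 mm off the target. I corrected this before gripping. The two pictures gave the bar's starting angle as about 30° and 33°. That was close enough for the grip to take up.

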